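Pump a vacuum foot until its indicator pin is out

ROBOT

A 6-joint arm with a two-finger parallel gripper is mounted at the origin on the work surface. World frame = base frame: x ahead of the robot, y to its left, z up, the work surface at z = 0. Lengths are in m, angles in degrees, forces in N, time in s.
With the tool pointing down it reaches from about 0.375 to 0.975 m from the base axis. Payload 3.8 kg.
Tool frame: the origin (TCP) lies midway between the tips of the shut fingers; the grasp point (between the pads) lies 19 mm behind it; z points along the fingers, y is the line along which they close (so a half turn about z gives the same grasp; the last joint's range is limited). The gripper opens to 88 mm and grips with 3 to 60 N. Pads are 18 mm wide; open, the fingers measure 123 mm over their backs; the gripper's body (75 mm by 187 mm) begins 45 mm behind the grasp point.
Start: joints at [63.203, 15.12, 91.902, -0, 72.978, -2.114], TCP at [0.282, 0.613, 0.239] pointing down, gripper open.
Joint ranges: [-150.88, 150.88], [-54.13, 125.18], [17.81, 147.31], [-75.09, 255.09], [0, 152.58], [-146.25, 146.25]. Speed limits (degrees/s): [147.25, 147.25, 180, 180, 180, 180].

INTERFACE

Orientations are given as a 3x3 rotation matrix whose columns are the frame's x, y, z axes.
In Python, from rig import manip gives the robot as it stands.
- The arm moves only by the tool play_rows, never from a script. Its argument "increments" is a list of rows, each a list of 3 entries, a list of its own where there are three numbers: the finger opening in m, from 0 to 0.0881, then the shift along the tool's x, y, z in m, then the turn about the tool's z in degrees. In form: [[gripper, [tx, ty, tz], turn], ...]. A call has exactly 8 rows; each row shifts and turns the commanded pose from where the row before left it, along the tool's axes as they then stand; what a row does not reach is not made up. A row lasts 1/10 s, in which the tool goes at most 50 mm and 8.59 degrees, less where a joint would pass 70% of its speed; a pose out of reach is approached as far as the arm can. A call is refused whole if a number of a shift passes 0.05 or a number of a turn 8.59, either way. A call with a gripper value outside its range is refused whole. The fingers move at their own pace and stop on an object; "newtons" is the grip in N (left out, the last holds). Time passes only in rows, so rows that do not move let the fingers close, or fill a call up. It gives the time, the measured TCP pose, the force, the opening and the grip force at its end, in the units of the state.
- manip.read_state(): the state, without advancing time (a new reading comes with each control period).
- manip.read_camera(name): name is "side" or "top" or "wrist"; returns (picture, depth): 480x640x3 uint8, blue, green, red; 480x640 float32, m along the optical axis (not along the pixel's ray), 0 where there is no reading.
- manip.camera_params(name): a dict with "K" (3x3 intrinsics, pixels), "xyz" and "orientation" of the camera in the world. Camera axes: x right, y down, z forward; pixel columns grow to the right and rows downward; lengths in m; the calibration is good to about 2 mm. A picture is of the moment at which its call begins: read the wrist's pose just before it. camera_params takes no time and is no camera call; for the wrist camera it gives the pose at the moment of the call.
- manip.sign_off(): hands the job in; it is judged then, once.
The state is a dict: "time": time; "joint_positions": joint angles; "dq": joint speeds; "effort": joint torques, N m; "position": TCP position; "tcp_rot": TCP orientation; "wrist_force": force on the tool from outside, world axes, zero at the start; "torque": the same for the moment, N m; "opening": opening from 0.0 (shut) to 1.0 (fully open); "finger_force": force on a finger pad.
Only numpy, scipy, OpenCV 4.12 (cv2) and the standard library are available. Lean on these libraries where they do the work, as an engineer would, in place of code of your own. Each camera call takes 0.05 s, during which the arm holds its last target. There are 200 camera calls.

TASK

The vacuum foot with the blue plunger has lost its vacuum. With the fingertips, press its blue plunger all the way down and let it come all the way up again, stroke after stroke, until its indicator pin stands fully out with the whole green band showing; then leave the plunger up. Do not touch the pin, leave the yellow plunger alone, and do not move the other things on the bench.

Things in the scene. Friction and masses are not known exactly. Their poses are not given: they have to be found in the camera images.
- foot: the vacuum foot to be pumped: a white housing 180 x 110 mm and 35 mm high on a black rubber base, fixed to the bench. Origin: centre of its underside; x along its length, z up. At x = 0, y = 0 stands the plunger, at x = +62 mm the indicator turret (white, 25 mm across, top 70 mm high), at x = -62 mm a post with a ball, 89 mm high, from which an arm carries a small tilted sample plate (about 55 x 85 mm, up to 90 mm high) centred at x = -115 mm
- foot_plunger: the blue plunger cap: a flat round cap 40 mm across and 12 mm thick on a steel stem. Origin: the centre of the cap's top face, 100 mm above the bench when up and 78 mm when fully down; z up
- plunger_in (a joint): how far the plunger is pressed: 0 m up, 0.022 m fully down (a firm stop). A spring returns it; it takes about 3 N to start, 7 N half way and 16 to 20 N near the bottom. Each full stroke (down at least 18 mm, then right up again) raises the pin 3 to 6 mm, and it rises as the plunger comes back up; strokes under 10 mm raise nothing, those in between raise less. Between strokes the pin stays where it is, and once it is fully out more strokes do no harm
- foot_pin: the indicator pin in the white turret: red, 11 mm across, with a 4 mm green band at its foot that only shows when the pin is out. Origin: the centre of its top face, 72 mm above the bench when sunk and 96 mm when fully out; z up
- pin_out (a joint): how far the indicator pin has risen: 0 m sunk, 0.024 m fully out; it starts at 0 to 0.008 m
- spare: the other vacuum foot, also fixed, of the same build and size, with a yellow plunger and a magnifier ring on its arm; its pin is already fully out. Leave it alone. Origin: centre of its underside, axes as for the first foot
- spare_plunger (a joint): how far the yellow plunger is pressed: 0 m up, 0.022 m fully down
- weight_a: loose brass weight 50 x 50 mm, 50 mm high with its black knob, between the feet. Origin: centre of its underside
- weight_b: loose steel weight of the same size, beyond the feet. Origin: centre of its underside
- mister: loose white bottle 54 mm across, 150 mm high. Origin: centre of its underside
- jar: loose amber jar 60 mm across, 70 mm high. Origin: centre of its underside
- brush: loose brush 170 mm long, lying flat beyond the feet. Origin: underside
- cup: loose white cup 70 mm across, 80 mm high. Origin: centre of its underside
- eraser: loose green eraser block 55 x 28 x 18 mm. Origin: centre of its underside

How it is judged:
By the outcome, as a careful person would: the job done as asked, in the order asked, and still so for the second after the job is handed in, with the robot touching nothing.
It also fails if it takes over 48 s, if anything falls off the work surface, if the arm or the gripper's body presses on something with over 40 N, if the wrist force passes 120 N, or if a joint passes its speed limit or range.

## Working session

There is one attempt and no reset: what is moved stays moved. The work goes in short steps, Python scripts to look and compute and a tool call to move; the robot and the scene stay as the last step left them, time stands still between calls to the robot, and variables do not carry over. Pictures are saved under pics/ and viewed, at most 10 in all, crops included, and the job is handed in when it is done.

Besides the shell and the picture viewer there is one more tool, called after "Emit:" by a JSON object that holds its "name" and its "arguments". play_rows: Moves the arm, as the interface text tells. Its arguments: {"type":"object","properties":{"increments":{"type":"array"},"newtons":{"type":"number"}},"required":["increments"]}

```bash
ls; mkdir -p pics
cat > h.py <<'E'
import numpy as np, cv2
from rig import manip
def look(n):
    p=manip.camera_params(n); im,d=manip.read_camera(n)
    return im,d,np.array(p["K"]),np.array(p["xyz"]),np.array(p["orientation"])
def pts(d,K,t,R):
    v,u=np.mgrid[:480,:640]
    c=np.stack([(u-K[0,2])/K[0,0]*d,(v-K[1,2])/K[1,1]*d,d],-1)
    return c@R.T+t
E
python3 - <<'E'
from h import *
for n in("top","side"):
    im,d,K,t,R=look(n); cv2.imwrite(f"pics/{n}1.png",im); P=pts(d,K,t,R)
    np.savez(f"{n}1.npz",im=im,d=d,P=P)
    h=cv2.cvtColor(im,cv2.COLOR_BGR2HSV)
    for c,(a,b) in dict(blue=(95,130),yel=(22,34),red=(0,6)).items():
        m=((h[...,0]>=a)&(h[...,0]<=b)&(h[...,1]>130)&(h[...,2]>60)).astype(np.uint8)
        k,l,s,ce=cv2.connectedComponentsWithStats(m)
        for i in range(1,k):
            if s[i,4]>25:
                q=P[(l==i)&(d>0)]; print(n,c,s[i],ce[i].round(),np.median(q,0).round(4) if len(q) else 0,(np.percentile(q,95,axis=0)).round(3) if len(q) else 0)
    print(n,t.round(3),R.round(2).tolist(),K[0,0])
E
```

```text
pics
top blue [432 237  19  19 287] [441. 246.] [ 0.6057 -0.2092  0.0998] [ 0.621 -0.194  0.102]
top yel [244 249  20  19 292] [253. 258.] [0.5793 0.1604 0.0998] [0.595 0.175 0.102]
top yel [327 289  22  23 392] [338. 300.] [ 0.4982 -0.0083  0.0217] [0.52  0.013 0.025]
top [0.481 0.008 0.991] [[0.01, -0.99, 0.14], [-1.0, -0.01, 0.01], [-0.01, -0.14, -0.99]] 455.84382249027004
side blue [   47     0   143   190 19150] [123.  84.] [ 1.3383  2.2027 -0.0505] [1.685 2.221 0.356]
side blue [389 269  17  14 183] [397. 275.] [ 0.6007 -0.2152  0.0999] [ 0.619 -0.2    0.102]
side blue [365 305  35  11  95] [382. 310.] [ 0.5041 -0.2483  0.083 ] [ 0.514 -0.217  0.085]
side yel [259 218  15  10 111] [266. 222.] [0.5751 0.1544 0.1005] [0.593 0.171 0.103]
side yel [280 283  27  19 209] [293. 292.] [ 0.4887 -0.0198  0.0221] [0.513 0.006 0.025]
side [-0.148 -0.658  0.717] [[0.66, -0.4, 0.64], [-0.75, -0.34, 0.56], [-0.0, -0.85, -0.53]] 501.25884952256746
```

View pics/top1.png

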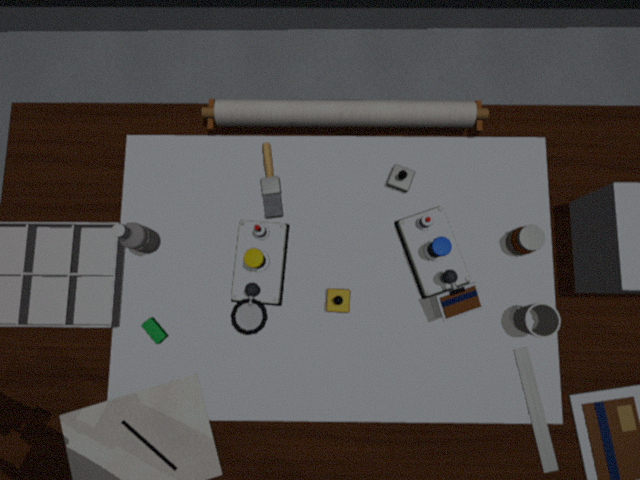

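View pics/side1.png

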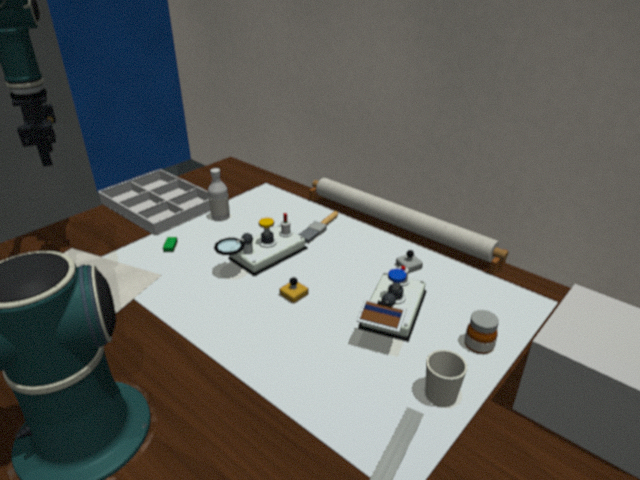

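Top view: the blue cap is at (441,246), its turret and pin at (427,221), and the plate is toward the robot at (460,300). Next I'll refine the cap centre and get the tool axes.

Run:
```python
from h import *
s=manip.read_state(); print(s["position"],np.round(s["tcp_rot"],3).tolist(),s["opening"],s["time"])
for n,dz in(("top",.1),("side",.1)):
    z=np.load(n+"1.npz");P=z["P"];h=cv2.cvtColor(z["im"],cv2.COLOR_BGR2HSV)
    m=(h[...,0]>=95)&(h[...,0]<=130)&(h[...,1]>110)&(abs(P[...,2]-.1)<.004)&(abs(P[...,0]-.6)<.05)
    q=P[m];lo,hi=np.percentile(q,[1,99],axis=0); print(n,len(q),q.mean(0).round(4),((lo+hi)/2).round(4),(hi-lo).round(4))
q=np.array([.604,-.2095,.15]);R=np.array(s["tcp_rot"]);print(R.T@(q-s["position"]))
```

```text
[0.28159981 0.61276365 0.23755411] [[-0.909, 0.418, -0.001], [0.418, 0.909, -0.002], [0.0, -0.002, -1.0]] 1.0040236833120537 0.1
top 280 [ 0.6063 -0.2093  0.0998] [ 0.6059 -0.2096  0.0998] [0.0355 0.0352 0.0066]
side 170 [ 0.6029 -0.2142  0.1   ] [ 0.6042 -0.2138  0.0996] [0.0373 0.0352 0.006 ]
[-0.63634492 -0.61230679  0.08871673]
```

Emit:
{"name": "play_rows", "arguments": {"increments": [[0,[-0.0265,-0.0255,0],0],[0,[-0.0265,-0.0255,0],0],[0,[-0.0265,-0.0255,0],0],[0,[-0.0265,-0.0255,0],0],[0,[-0.0265,-0.0255,0],0],[0,[-0.0265,-0.0255,0],0],[0,[-0.0265,-0.0255,0],0],[0,[-0.0265,-0.0255,0],0]], "newtons": 20}}

```text
time: 0.9
position: [0.3893, 0.3378, 0.2383]
tcp_rot: [[-0.909, 0.417, -0.0], [0.417, 0.909, -0.001], [0.0, -0.001, -1.0]]
wrist_force: [0.3, -0.0, 0.5]
opening: 0.299
finger_force: 0.0
```

Emit:
{"name": "play_rows", "arguments": {"increments": [[0,[-0.0265,-0.0255,0],0],[0,[-0.0265,-0.0255,0],0],[0,[-0.0265,-0.0255,0],0],[0,[-0.0265,-0.0255,0],0],[0,[-0.0265,-0.0255,0],0],[0,[-0.0265,-0.0255,0],0],[0,[-0.0265,-0.0255,0],0],[0,[-0.0265,-0.0255,0],0]]}}

```text
time: 1.7
position: [0.4967, 0.064, 0.2384]
tcp_rot: [[-0.909, 0.418, -0.0], [0.418, 0.909, 0.0], [0.0, -0.0, -1.0]]
wrist_force: [0.9, 0.9, 0.5]
opening: 0.001
finger_force: 0.0
```

Emit:
{"name": "play_rows", "arguments": {"increments": [[0,[-0.0265,-0.0255,0],0],[0,[-0.0265,-0.0255,0],0],[0,[-0.0265,-0.0255,0],0],[0,[-0.0265,-0.0255,0],0],[0,[-0.0265,-0.0255,0],0],[0,[-0.0265,-0.0255,0],0],[0,[0,0,0],0],[0,[0,0,0],0]]}}

```text
time: 2.5
position: [0.5769, -0.1403, 0.2379]
tcp_rot: [[-0.908, 0.419, -0.002], [0.419, 0.908, 0.001], [0.002, 0.0, -1.0]]
wrist_force: [-0.4, -0.6, -0.2]
opening: 0.007
finger_force: 0.0
```

Run:
```python
from h import *
s=manip.read_state(); print(s["position"],s["opening"],s["time"],s["wrist_force"])
R=np.array(s["tcp_rot"]);print(R.round(3).tolist(),R.T@(np.array([.605,-.2105,.15])-s["position"]))
im,d,K,t,Rc=look("wrist");cv2.imwrite("pics/w1.png",im);P=pts(d,K,t,Rc)
print(t.round(3))
h=cv2.cvtColor(im,cv2.COLOR_BGR2HSV)
for a,b,zz in((95,130,.1),(0,6,.07)):
    m=((h[...,0]>=a)&(h[...,0]<=b)&(h[...,1]>130)&(h[...,2]>50)).astype(np.uint8)
    k,l,st,ce=cv2.connectedComponentsWithStats(m)
    for i in range(1,k):
        if st[i,4]>80:
            q=P[(l==i)&(d>0)]; 
            if len(q):
                lo,hi=np.percentile(q,[1,99],axis=0);print(st[i],np.median(q,0).round(4),lo.round(4),hi.round(4))
```

```text
[ 0.57688614 -0.14025349  0.23787455] 0.007290241467275115 2.5 [-0.38021132 -0.57587012 -0.17390564]
[[-0.908, 0.419, -0.002], [0.419, 0.908, 0.001], [0.002, 0.0, -1.0]] [-0.05514358 -0.0520038   0.08775926]
[ 0.509 -0.108  0.385]
[ 124  155   67   73 1140] [ 0.5029 -0.2447  0.0836] [ 0.4885 -0.28    0.0812] [ 0.518  -0.2122  0.0858]
[ 231  266   47   48 1757] [ 0.6036 -0.2086  0.1009] [ 0.5863 -0.2275  0.0945] [ 0.6225 -0.1912  0.1025]
```

Emit:
{"name": "play_rows", "arguments": {"increments": [[0,[-0.018,-0.017,0],0],[0,[-0.018,-0.017,0],0],[0,[-0.019,-0.018,0.02],0],[0,[0,0,0.03],0],[0,[0,0,0.04],0],[0,[0,0,0.03],0],[0,[0,0,0],0],[0,[0,0,0],0]]}}

```text
time: 3.35
position: [0.6052, -0.2087, 0.1187]
tcp_rot: [[-0.909, 0.416, -0.001], [0.416, 0.909, 0.001], [0.001, 0.0, -1.0]]
wrist_force: [0.7, -0.4, 1.1]
opening: 0.003
finger_force: 0.0
```

Run:
```python
from h import *
s=manip.read_state(); print(s["position"],s["wrist_force"])
im,d,K,t,Rc=look("wrist");im2=look("side")[0][200:360,300:500]
cv2.imwrite("pics/w2.png",np.hstack([cv2.resize(im,(400,300)),cv2.resize(im2,(375,300))]))
```

```text
[ 0.60520948 -0.20867689  0.11869866] [ 0.71634106 -0.43851544  1.05958669]
```

View pics/w2.png

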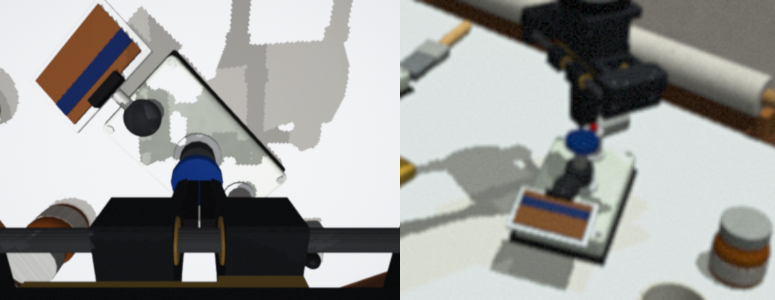

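The shut fingertips sit over the blue cap, with the ball, plate and turret all clear. First I'll make one stroke down and check it.

Emit:
{"name": "play_rows", "arguments": {"increments": [[0,[0,0,0.01],0],[0,[0,0,0.008],0],[0,[0,0,0.006],0],[0,[0,0,0.006],0],[0,[0,0,0.006],0],[0,[0,0,0.005],0],[0,[0,0,0],0],[0,[0,0,0],0]]}}

```text
time: 4.25
position: [0.6065, -0.2103, 0.0809]
tcp_rot: [[-0.909, 0.418, 0.002], [0.418, 0.909, -0.0], [-0.002, 0.0, -1.0]]
wrist_force: [-5.5, 2.3, 16.4]
opening: 0.005
finger_force: 8.4
```

Emit:
{"name": "play_rows", "arguments": {"increments": [[0,[0,0,0.002],0],[0,[0,0,0.0015],0],[0,[0,0,0],0],[0,[0,0,0],0],[0,[0,0,0],0],[0,[0,0,0],0],[0,[0,0,0],0],[0,[0,0,0],0]]}}

```text
time: 5.05
position: [0.6065, -0.2105, 0.0784]
tcp_rot: [[-0.909, 0.418, 0.002], [0.418, 0.909, -0.001], [-0.002, 0.0, -1.0]]
wrist_force: [-6.6, 3.3, 22.0]
opening: 0.004
finger_force: 18.2
```

Emit:
{"name": "play_rows", "arguments": {"increments": [[0,[0,0,-0.006],0],[0,[0,0,-0.008],0],[0,[0,0,-0.008],0],[0,[0,0,-0.006],0],[0,[0,0,-0.002],0],[0,[0,0,0],0],[0,[0,0,0],0],[0,[0,0,0],0]]}}

```text
time: 5.85
position: [0.6049, -0.2098, 0.1033]
tcp_rot: [[-0.909, 0.418, -0.002], [0.418, 0.909, 0.001], [0.002, -0.0, -1.0]]
wrist_force: [-0.5, -0.1, -0.1]
opening: 0.002
finger_force: 0.0
```

```bash
cat > pin.py <<'E'
from h import *
s=manip.read_state(); print(s["position"],s["wrist_force"],s["time"])
for n in ("top","side"):
    im,d,K,t,R=look(n);P=pts(d,K,t,R)
    h=cv2.cvtColor(im,cv2.COLOR_BGR2HSV);box=(abs(P[...,0]-.655)<.04)&(abs(P[...,1]+.185)<.04)
    for c,m in(("red",((h[...,0]<8)|(h[...,0]>172))&(h[...,1]>90)),("green",(abs(h[...,0]-60)<20)&(h[...,1]>70)),("blue",(abs(h[...,0]-112)<15)&(h[...,1]>110)&(abs(P[...,0]-.605)<.04))):
        q=P[m&(d>0)&(P[...,2]>.06)&(box|(c=="blue"))&(abs(P[...,1]+.2)<.04)]
        if len(q): print(n,c,len(q),np.median(q,0).round(4),np.percentile(q[:,2],[5,95]).round(4))
E
python3 pin.py
```

```text
[ 0.60485093 -0.20979493  0.10334912] [-0.47956756 -0.14229699 -0.05853365] 5.85
top red 20 [ 0.6621 -0.1876  0.0803] [0.0736 0.1827]
top green 6 [ 0.6216 -0.1782  0.2849] [0.1912 0.4719]
top blue 59 [ 0.5858 -0.1836  0.2612] [0.1009 0.4464]
side red 2 [ 0.6646 -0.1963  0.077 ] [0.0743 0.0796]
side blue 58 [ 0.5881 -0.2151  0.1498] [0.0945 0.2674]
```

Emit:
{"name": "play_rows", "arguments": {"increments": [[0,[0,0,0.007],0],[0,[0,0,0.007],0],[0,[0,0,0.007],0],[0,[0,0,0.006],0],[0,[0,0,0.003],0],[0,[0,0,0],0],[0,[0,0,0],0],[0,[0,0,0],0]]}}

```text
time: 6.75
position: [0.6064, -0.2104, 0.0783]
tcp_rot: [[-0.909, 0.417, 0.001], [0.417, 0.909, -0.001], [-0.002, -0.0, -1.0]]
wrist_force: [-8.3, 2.1, 23.2]
opening: 0.006
finger_force: 21.6
```

Emit:
{"name": "play_rows", "arguments": {"increments": [[0,[0,0,-0.007],0],[0,[0,0,-0.007],0],[0,[0,0,-0.007],0],[0,[0,0,-0.006],0],[0,[0,0,-0.003],0],[0,[0,0,0],0],[0,[0,0,0],0],[0,[0,0,0],0]]}}

```text
time: 7.55
position: [0.6049, -0.2098, 0.1034]
tcp_rot: [[-0.909, 0.418, -0.002], [0.418, 0.909, 0.001], [0.002, -0.0, -1.0]]
wrist_force: [-0.8, 0.4, -0.0]
opening: 0.006
finger_force: 0.0
```

Emit:
{"name": "play_rows", "arguments": {"increments": [[0,[0,0,0.007],0],[0,[0,0,0.007],0],[0,[0,0,0.007],0],[0,[0,0,0.006],0],[0,[0,0,0.003],0],[0,[0,0,0],0],[0,[0,0,0],0],[0,[0,0,0],0]]}}

```text
time: 8.35
position: [0.6062, -0.2103, 0.0783]
tcp_rot: [[-0.909, 0.418, 0.001], [0.418, 0.909, -0.0], [-0.001, -0.0, -1.0]]
wrist_force: [-8.8, 3.5, 23.6]
opening: 0.008
finger_force: 22.4
```

Emit:
{"name": "play_rows", "arguments": {"increments": [[0,[0,0,-0.007],0],[0,[0,0,-0.007],0],[0,[0,0,-0.007],0],[0,[0,0,-0.006],0],[0,[0,0,-0.003],0],[0,[0,0,0],0],[0,[0,0,0],0],[0,[0,0,0],0]]}}

```text
time: 9.15
position: [0.605, -0.2098, 0.1034]
tcp_rot: [[-0.909, 0.418, -0.001], [0.418, 0.909, 0.001], [0.002, -0.0, -1.0]]
wrist_force: [-0.5, 0.7, 0.2]
opening: 0.006
finger_force: 0.0
```

Emit:
{"name": "play_rows", "arguments": {"increments": [[0,[0,0,0.007],0],[0,[0,0,0.007],0],[0,[0,0,0.007],0],[0,[0,0,0.006],0],[0,[0,0,0.003],0],[0,[0,0,0],0],[0,[0,0,0],0],[0,[0,0,0],0]]}}

```text
time: 9.95
position: [0.6062, -0.2103, 0.0783]
tcp_rot: [[-0.909, 0.418, 0.001], [0.418, 0.909, -0.0], [-0.001, 0.0, -1.0]]
wrist_force: [-8.6, 2.3, 23.3]
opening: 0.004
finger_force: 22.2
```

Emit:
{"name": "play_rows", "arguments": {"increments": [[0,[0,0,-0.007],0],[0,[0,0,-0.007],0],[0,[0,0,-0.007],0],[0,[0,0,-0.006],0],[0,[0,0,-0.003],0],[0,[0,0,0],0],[0,[0,0,0],0],[0,[0,0,0],0]]}}

```text
time: 10.75
position: [0.605, -0.2098, 0.1034]
tcp_rot: [[-0.909, 0.418, -0.001], [0.418, 0.909, 0.001], [0.002, -0.0, -1.0]]
wrist_force: [0.2, 0.6, -0.4]
opening: 0.006
finger_force: 0.0
```

```bash
python3 pin.py
```

```text
[ 0.60496047 -0.20980805  0.10342191] [ 0.2061531   0.55548566 -0.35413331] 10.75
top red 12 [ 0.6607 -0.1865  0.0951] [0.0817 0.2638]
top green 10 [ 0.623  -0.1788  0.2395] [0.1906 0.4808]
top blue 50 [ 0.582  -0.1861  0.2592] [0.1343 0.4483]
side blue 50 [ 0.5905 -0.2176  0.1305] [0.095  0.2666]
```

Emit:
{"name": "play_rows", "arguments": {"increments": [[0,[0,0,0.007],0],[0,[0,0,0.007],0],[0,[0,0,0.007],0],[0,[0,0,0.006],0],[0,[0,0,0.003],0],[0,[0,0,0],0],[0,[0,0,0],0],[0,[0,0,0],0]]}}

```text
time: 11.65
position: [0.6064, -0.2105, 0.0783]
tcp_rot: [[-0.909, 0.418, 0.002], [0.418, 0.909, -0.001], [-0.002, -0.0, -1.0]]
wrist_force: [-8.1, 2.4, 22.3]
opening: 0.006
finger_force: 21.8
```

Emit:
{"name": "play_rows", "arguments": {"increments": [[0,[0,0,-0.007],0],[0,[0,0,-0.007],0],[0,[0,0,-0.007],0],[0,[0,0,-0.006],0],[0,[0,0,-0.003],0],[0,[0,0,0],0],[0,[0,0,0],0],[0,[0,0,0],0]]}}

```text
time: 12.45
position: [0.6049, -0.2098, 0.1034]
tcp_rot: [[-0.909, 0.418, -0.002], [0.418, 0.909, 0.001], [0.002, -0.0, -1.0]]
wrist_force: [-0.5, 0.6, 0.1]
opening: 0.005
finger_force: 0.0
```

Emit:
{"name": "play_rows", "arguments": {"increments": [[0,[0,0,0.007],0],[0,[0,0,0.007],0],[0,[0,0,0.007],0],[0,[0,0,0.006],0],[0,[0,0,0.003],0],[0,[0,0,0],0],[0,[0,0,0],0],[0,[0,0,0],0]]}}

```text
time: 13.25
position: [0.6061, -0.2103, 0.0783]
tcp_rot: [[-0.909, 0.418, 0.001], [0.418, 0.909, -0.0], [-0.001, -0.0, -1.0]]
wrist_force: [-8.8, 2.9, 23.9]
opening: 0.005
finger_force: 22.5
```

Emit:
{"name": "play_rows", "arguments": {"increments": [[0,[0,0,-0.007],0],[0,[0,0,-0.007],0],[0,[0,0,-0.007],0],[0,[0,0,-0.006],0],[0,[0,0,-0.003],0],[0,[0,0,0],0],[0,[0,0,0],0],[0,[0,0,0],0]]}}

```text
time: 14.05
position: [0.605, -0.2098, 0.1035]
tcp_rot: [[-0.909, 0.418, -0.001], [0.418, 0.909, 0.001], [0.002, -0.0, -1.0]]
wrist_force: [-0.0, 0.6, -0.3]
opening: 0.011
finger_force: 0.0
```

Emit:
{"name": "play_rows", "arguments": {"increments": [[0,[0,0,0.007],0],[0,[0,0,0.007],0],[0,[0,0,0.007],0],[0,[0,0,0.006],0],[0,[0,0,0.003],0],[0,[0,0,0],0],[0,[0,0,0],0],[0,[0,0,0],0]]}}

```text
time: 14.85
position: [0.6062, -0.2104, 0.0783]
tcp_rot: [[-0.909, 0.418, 0.001], [0.418, 0.909, -0.001], [-0.001, -0.0, -1.0]]
wrist_force: [-9.0, 3.2, 24.0]
opening: 0.005
finger_force: 22.1
```

Emit:
{"name": "play_rows", "arguments": {"increments": [[0,[0,0,-0.007],0],[0,[0,0,-0.007],0],[0,[0,0,-0.007],0],[0,[0,0,-0.006],0],[0,[0,0,-0.003],0],[0,[0,0,0],0],[0,[0,0,0],0],[0,[0,0,0],0]]}}

```text
time: 15.65
position: [0.6049, -0.2098, 0.1034]
tcp_rot: [[-0.909, 0.418, -0.002], [0.418, 0.909, 0.001], [0.002, -0.0, -1.0]]
wrist_force: [0.2, 0.4, 0.2]
opening: 0.005
finger_force: 0.0
```

Emit:
{"name": "play_rows", "arguments": {"increments": [[0,[0,0,0.007],0],[0,[0,0,0.007],0],[0,[0,0,0.007],0],[0,[0,0,0.006],0],[0,[0,0,0.003],0],[0,[0,0,0],0],[0,[0,0,0],0],[0,[0,0,0],0]]}}

```text
time: 16.45
position: [0.6062, -0.2103, 0.0783]
tcp_rot: [[-0.909, 0.418, 0.001], [0.418, 0.909, -0.0], [-0.001, -0.0, -1.0]]
wrist_force: [-9.1, 3.1, 22.8]
opening: 0.001
finger_force: 22.2
```

Emit:
{"name": "play_rows", "arguments": {"increments": [[0,[0,0,-0.007],0],[0,[0,0,-0.007],0],[0,[0,0,-0.007],0],[0,[0,0,-0.006],0],[0,[0,0,-0.003],0],[0,[0,0,0],0],[0,[0,0,0],0],[0,[0,0,0],0]]}}

```text
time: 17.25
position: [0.605, -0.2098, 0.1034]
tcp_rot: [[-0.909, 0.418, -0.001], [0.418, 0.909, 0.001], [0.002, -0.0, -1.0]]
wrist_force: [0.4, -0.0, 0.2]
opening: 0.002
finger_force: 0.0
```

Emit:
{"name": "play_rows", "arguments": {"increments": [[0,[0,0,-0.03],0],[0,[0,0,-0.04],0],[0,[0,0,-0.04],0],[0,[0.03,0.03,0],0],[0,[0.03,0.03,0],0],[0,[0.03,0.03,0],0],[0,[0.02,0.02,0],0],[0,[0,0,0],0]]}}

```text
time: 18.05
position: [0.5499, -0.0612, 0.2138]
tcp_rot: [[-0.91, 0.415, -0.002], [0.415, 0.91, 0.001], [0.002, 0.0, -1.0]]
wrist_force: [0.3, -0.7, 0.2]
opening: 0.005
finger_force: 0.0
```

```bash
python3 pin.py
python3 - <<'E'
from h import *
a=look("wrist")[0];b=look("side")[0][220:340,330:490];c=look("top")[0][180:300,380:500]
cv2.imwrite("pics/f.png",np.vstack([np.hstack([cv2.resize(b,(400,300),interpolation=2),cv2.resize(c,(300,300),interpolation=2)]),cv2.resize(a,(700,300))]))
E
```

```text
[ 0.54988326 -0.0612114   0.21375316] [ 0.33131348 -0.70993335  0.20125815] 18.05
side red 35 [ 0.6604 -0.1933  0.0905] [0.0795 0.0976]
side blue 18 [ 0.6042 -0.2176  0.0992] [0.0915 0.1009]
```

View pics/f.png

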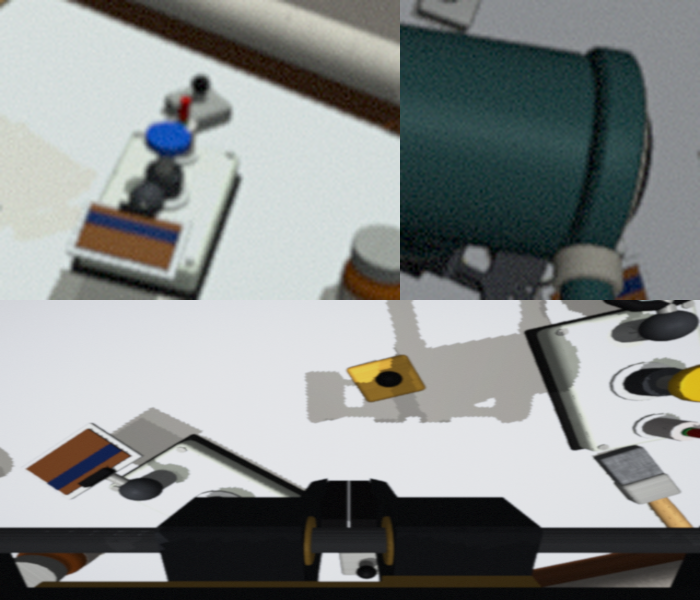

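Side view: the red pin stands tall behind the blue cap at (185,105) in the crop, and the cap is up. I'll clear the arm from the top view and check the pin height.

Emit:
{"name": "play_rows", "arguments": {"increments": [[0,[0.03,0.02,-0.02],0],[0,[0.03,0.02,-0.02],0],[0,[0.03,0.02,-0.02],0],[0,[0.03,0.03,0],0],[0,[0.03,0.03,0],0],[0,[0.03,0.03,0],0],[0,[0.03,0.03,0],0],[0,[0,0,0],0]]}}

```text
time: 19.1
position: [0.4351, 0.1901, 0.2744]
tcp_rot: [[-0.91, 0.414, -0.0], [0.414, 0.91, 0.002], [0.001, 0.001, -1.0]]
wrist_force: [-0.2, -1.1, -0.3]
opening: 0.002
finger_force: 0.0
```

```bash
python3 pin.py
python3 - <<'E'
from h import *
c,d,K,t,R=look("top");s=look("side")[0]
def up(a,y,x,w=60): return cv2.resize(a[y-w//2:y+w//2,x-w//2:x+w//2],(380,380),interpolation=2)
cv2.imwrite("pics/g.png",np.hstack([up(c,225,430),up(s,270,400)]))
P=pts(d,K,t,R)
for x0,y0 in((.662,-.187),(.645,.155)):
    m=(abs(P[...,0]-x0)<.03)&(abs(P[...,1]-y0)<.025)&(P[...,2]>.08)&(c[...,2]>1.4*c[...,1])&(c[...,2]>1.4*c[...,0])
    print(np.sort(P[m][:,2]).round(4))
E
```

```text
[0.43511201 0.190118   0.27436888] [-0.19555874 -1.05994898 -0.31366957] 19.1
top red 24 [ 0.6639 -0.1883  0.0944] [0.0856 0.097 ]
top blue 15 [ 0.603  -0.2057  0.0972] [0.0617 0.1012]
side red 35 [ 0.6602 -0.1927  0.0913] [0.0794 0.0978]
side blue 25 [ 0.606  -0.2158  0.0982] [0.0932 0.1016]
[0.0839 0.0861 0.087  0.0873 0.0887 0.0924 0.0926 0.0934 0.094  0.0942
 0.0943 0.0944 0.0948 0.0949 0.0952 0.0953 0.0953 0.0954 0.0961 0.0962
 0.0965 0.0966 0.098  0.098  0.0987 0.0992]
[0.0852 0.0858 0.0858 0.0932 0.0935 0.0936 0.0937 0.0938 0.0942 0.0945
 0.0946 0.0948 0.0948 0.0953 0.0953 0.0953 0.0954 0.0957 0.0958 0.0964
 0.0968 0.097  0.0973 0.0975 0.0979 0.0982]
```

View pics/g.png

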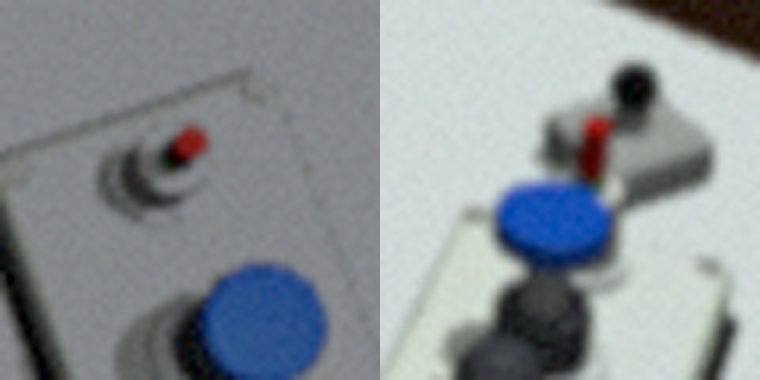

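The pin matches the spare's fully-out pin at about 95–96 mm. The blue cap is up and nothing is being touched.

```bash
python3 -c "
from rig import manip
print(manip.sign_off())"
```

```text
the job is handed in; nothing more can be done
None
```

I pumped the blue plunger eight full strokes and left it up: the pin measures about 95 mm, the same as the spare's fully-out pin, though the green band itself was too small or hidden to see. The job is handed in with the arm clear of everything.

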